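# Load a bitters barrel into the countertop doser

### The job

Load the bitters doser: lift its sprung clamp bar and turn it aside, then take the full glass barrel (plunger drawn out) from the walnut rack, lay it in the two saddles with its flange behind the slotted flange plate, and slide it gently nozzle-wards until you feel the flange bear on the plate's adjustable stop. Then bring the clamp bar back over the barrel and ease it down into its slot until it holds the barrel and is let go; the barrel is glass, so neither force it nor let the bar snap down on it. Leave the spent barrel in the rack and everything else on the cart where it stands.

Things in the scene. Friction and masses are not known exactly. Their poses are not given: they have to be found in the camera images.
- doser: Bitters doser, a syringe drive fixed to the cart: aluminium housing 290 x 124 mm, dark deck at z = 70 mm. Origin at cart-top height below the seated barrel's axis; x = towards the nozzle end, y = towards the clamp post. The seated barrel's axis is level at z = 112 mm, y = 0. The pusher block (top z = 132 mm) stays behind x = -100 mm and needs nothing.
- saddle_mid (a point): Point on the seated barrel's axis at x = +15, z = 112 mm of the doser, doser axes; barrel_mid comes to lie 0 to 5 mm behind (-x) it. Two open 90 degree steel V saddles (10 mm long, 44 mm wide, edges up to 2 mm below the axis) carry the barrel, 27 mm behind and 57 mm ahead of this point; between them the deck is clear for fingers, 42 mm below the axis.
- flange_plate: Flange plate: fixed upright bracket across the doser, 55 mm wide, top z = 116 mm, with a U slot 31 mm wide, open upwards, for the barrel (slot floor 1.5 mm under it). Out of its plunger-side face stands a steel stop shoe with the same slot, set by a thumbscrew anywhere from 0 to 5 mm proud; its setting is not measured. Origin at cart-top height, shoe's face at 0 mm; doser axes.
- plate_face (a point): Where the stop shoe's face is when set 0 mm proud: on the seated barrel's axis, 112 mm above the cart, 45 mm behind (-x) saddle_mid; doser axes. A barrel that is home has barrel_flange 0 to 5 mm behind (-x) this point, wherever the shoe meets the flange: to be felt.
- clamp_knob (a point): Centre of the round knurled brass knob (24 mm diameter, 24 mm tall), the place to grip, on top of the upright clamp post; it rises and turns with the bar about the post. Post at x = +72, y = +42 mm of the doser; knob centre at z = 165 mm plus clamp_lift.
- clamp_bar: Clamp bar and knob, one piece of 0.12 kg: steel bar 12 mm wide, 8 mm thick, reaching 56 mm from the post across the barrel, rubber pad beneath. Its spring alone holds the barrel; over 20 N on the glass, or a drop from more than a millimetre or two above it, is too much. The bar's top is 37 mm under the knob centre. Origin on the post's axis, at cart-top height plus clamp_lift; axes as the doser's when clamp_turn is 0.
- clamp_lift (a joint): Height of the clamp bar (m): 0 = down on empty saddles, 0.032 = top stop. A spring pulls it down: with its weight 6 N at 0, 8 N at 0.010, 11 N at 0.030. Near clamp_turn 0 its root is in a 15 mm slot of the latch block (38 mm square, top z = 140 mm) and cannot turn; above 0.020 it is clear (lift to 0.026). Let go aside, it rests on the block at 0.020; on a seated barrel at 0.010.
- clamp_turn (a joint): Turn of the clamp bar about its post (rad), positive counter-clockwise from above: 0 = across the barrel and in line with its slot (play 0.08 rad each way, end stop at -0.06), 1.55 = end stop aside, bar along the doser's +x. Turns easily once lifted clear. Aside means beyond 1.2.
- barrel_mid (a point): Full barrel, to be loaded: amber glass, 28 mm diameter, 122 mm long, 0.13 to 0.21 kg; steel flange 44 mm across, 4 mm thick, at one end, behind it a 42 mm plunger rod with thumb disc; capped nozzle at the other end (189 mm overall). Point to grip, on the axis 45 mm ahead of the flange's front face; x = to the nozzle, y and z roll. Lies in the rack, axis 45 mm up.
- barrel_flange (a point): Point on the full barrel's axis in the front face of its flange (towards the nozzle), which is to bear on the flange plate's stop shoe; axes as barrel_mid. Glass: it should be felt pressing on the shoe with about 5 N, and chips over 15 N there, so lay it in 8 to 12 mm short and meet the shoe slowly (15 mm/s or less).
- spent_mid (a point): Spent barrel in the other place of the rack, to be left: same glass and flange, but its plunger is pushed home (rod only 8 mm out). Point and axes as barrel_mid.
- rack: Walnut rack fixed to the cart, base 130 x 150 mm, 12 mm thick, two places 74 mm apart at y = -37 and +37 mm (which barrel is where changes). The barrels lie along x, nozzle to +x, on V boards 10 mm thick, 43 mm high, 30 mm behind and 55 mm ahead of the origin; clear for fingers between them. Origin at cart-top height.
- tumbler: Bystander: glass rocks tumbler on the granite tray, 82 mm diameter, 88 mm tall, origin under its base.
- julep_cup: Bystander: stainless julep cup on the tray, 80 mm diameter, 86 mm tall, origin under its base.
- muddler: Bystander: wooden muddler standing on the tray, 182 mm tall, origin under its foot.
- scoop: Bystander: clear acrylic ice scoop lying on the tray, 170 mm long.
- jigger: Bystander: steel jigger 44 mm wide, 78 mm tall, standing between robot, rack and doser; origin under its foot.
- tumbler_b: Bystander: second rocks tumbler, 82 mm diameter, 88 mm tall, standing beyond rack and doser; origin under its base.
There are look-alikes about, which are no part of the job. What is shaped like the part that bears barrel_mid but pink or purple is not meant.

How it is judged:
By the outcome, as a careful person would: the job done as asked, in the order asked, and still so for the second after the job is handed in, with the robot touching nothing.
It also fails if it takes over 72 s, if anything falls off the work surface, if the arm or the gripper's body presses on something with over 40 N, if the wrist force passes 120 N, or if a joint passes its speed limit or range.

### The arm

A 6-joint arm with a two-finger parallel gripper is mounted at the origin on the work surface. World frame = base frame: x ahead of the robot, y to its left, z up, the work surface at z = 0. Lengths are in m, angles in rad, forces in N, time in s.
With the tool pointing down it reaches from about 0.35 to 0.775 m from the base axis. Payload 7.3 kg.
Tool frame: the origin (TCP) lies at the very end of the fingers, on their centre line; the grasp point (between the pads) lies 19 mm behind it (robot.pinch_z is the distance from the TCP to the grasp point, in m); z points along the fingers, y is the line along which they close (so a half turn about z gives the same grasp; the last joint's range is limited). The gripper opens to 92 mm and grips with 3 to 60 N. Pads are 19 mm wide; open, the fingers measure 130 mm over their backs; the gripper's body (75 mm by 190 mm) begins 47 mm behind the grasp point.
Start: joints at [1.051, 0.342, 1.524, -0, 1.275, -0.146], TCP at [0.192, 0.489, 0.19] pointing down, gripper open.
Joint ranges: [-2.53, 2.53], [-0.77, 2.02], [0.04, 2.7], [-1, 4.14], [0.28, 2.66], [-3.11, 3.11]. Speed limits (rad/s): [2.57, 2.57, 3.14, 3.14, 3.14, 3.14].

### API

Orientations are given as [roll, pitch, yaw] about the fixed x, y, z axes, in that order (R = Rz(yaw) Ry(pitch) Rx(roll)).
In Python, from cell import robot gives the robot as it stands.
- The arm moves only by the tool move_arm, never from a script. Its argument "motion" is a list of rows, each a list of 6 numbers: the shift along the tool's x, y, z in units of 0.1 m (1.0 is 0.1 m), then the turn, a rotation vector about the tool's x, y, z in units of pi rad (1.0 is pi rad). In form: [[dx, dy, dz, rx, ry, rz], ...]. A call has 1 to 12 rows; each row is the pose to reach, as a shift and turn from the pose commanded when the call began, along the tool's axes at that moment, turning the shorter way round; what a row does not reach only later rows make up. A row lasts 1/8 s, in which the tool goes at most 62.5 mm and 10.7 degrees, less where a joint would pass 70% of its speed; a pose out of reach is approached as far as the arm can. A call with a number of a shift or a turn outside -1 to 1 is refused whole. A call with a gripper value outside its range is refused whole. "fingers" is the opening, from -1 (shut) to 1 (fully open), set as the call begins (left out, the last holds). The fingers move at their own pace and stop on an object; "newtons" is the grip in N (left out, the last holds). Time passes only in rows, so rows that repeat a pose let the fingers close. It gives the time, the measured TCP pose, the force, the opening and the grip force at its end, in the units of the state.
- robot.observe(): the state, without advancing time (a new reading comes with each control period).
- robot.read_camera(name): name is "scene" or "side" or "wrist"; returns a dict with "image" (480x640x3 uint8, red, green, blue), "range_z" (480x640 float32, m along the optical axis (not along the pixel's ray), 0 where there is no reading), "vfov" (degrees; the focal length in pixels is half the picture's height over the tangent of half this angle, whatever the lens; pixels are square), "cx", "cy" (the principal point, pixels), "k1" (the pictures are not rectified: a ray, as slopes to the right and down, at radius r is drawn at 1 + k1 r^2 times it, then the intrinsics apply), "extrinsics" (4x4, takes a point from camera to world coordinates); the wrist camera has in their place "hand_eye" (4x4, takes a point from camera to tool coordinates, whose origin is the TCP and whose axes are the flange's). Camera axes: x right, y up, looking along -z (the intrinsics and any distortion apply to the point x, -y, -z); pixel columns grow to the right and rows downward; lengths in m; the calibration is good to about 2 mm. A picture is of the moment at which its call begins: read the wrist's pose just before it.
- robot.hand_in(): hands the job in; it is judged then, once.
The state is a dict: "time": time; "qpos": joint angles; "qvel": joint speeds; "joint_efforts": joint torques, N m; "tool_pos": TCP position; "tool_rot": TCP orientation; "contact_force": force on the tool from outside, world axes, zero at the start; "torque": the same for the moment, N m; "opening": finger opening in m; "grip_force": force on a finger pad.
Only numpy, scipy, OpenCV 4.12 (cv2) and the standard library are available. Lean on these libraries where they do the work, as an engineer would, in place of code of your own. Each camera call takes 0.05 s, during which the arm holds its last target. There are 200 camera calls.

## Working session

There is one attempt and no reset: what is moved stays moved. The work goes in short steps, Python scripts to look and compute and a tool call to move; the robot and the scene stay as the last step left them, time stands still between calls to the robot, and variables do not carry over. Pictures are saved under pics/ and viewed, at most 10 in all, crops included, and the job is handed in when it is done.

Besides the shell and the picture viewer there is one more tool, called after ">>>" as name(argument=value, ...) on one line, values as JSON. move_arm: Moves the arm, as the interface text tells. Shifts and turns lie within -1 to 1; 1 stands for 0.1 m of shift or pi rad of turn. Its arguments: {"type":"object","properties":{"motion":{"type":"array"},"fingers":{"type":"number"},"newtons":{"type":"number"}},"required":["motion"]}

```bash
mkdir -p pics; cat > h.py <<'E'
import numpy as np, cv2, pickle
from scipy.spatial.transform import Rotation as R
def save(d,n):
    pickle.dump(d,open(n+'.pkl','wb')); cv2.imwrite(f'pics/{n}.png',d['image'][:,:,::-1])
def load(n): return pickle.load(open(n+'.pkl','rb'))
def T_tool(s):
    T=np.eye(4);T[:3,:3]=R.from_euler('xyz',s['tool_rot']).as_matrix();T[:3,3]=s['tool_pos'];return T
def cloud(d):
    h,w=d['range_z'].shape;f=h/2/np.tan(np.radians(d['vfov'])/2)
    u,v=np.meshgrid(np.arange(w),np.arange(h))
    K=np.array([[f,0,d['cx']],[0,f,d['cy']],[0,0,1]])
    x=(u-d['cx'])/f;y=(v-d['cy'])/f;a,b=x.copy(),y.copy()
    for _ in range(10):
        k=1+d['k1']*(a*a+b*b);a,b=x/k,y/k
    z=d['range_z'];P=np.stack([a*z,-b*z,-z,np.ones_like(z)],-1)
    return (P@d['T'].T)[...,:3]
E
python3 - <<'E'
from cell import robot
from h import *
s=robot.observe();print(s)
for n in('scene','side','wrist'):
    s=robot.observe();d=robot.read_camera(n)
    d['T']=d['extrinsics'] if n!='wrist' else T_tool(s)@d['hand_eye']
    save(d,n);print(n,d['vfov'],d['cx'],d['cy'],d['k1'],d['T'].round(3).tolist())
E
```

```text
{'time': 0.0, 'qpos': array([ 1.05102300e+00,  3.42709655e-01,  1.52502706e+00, -7.05694037e-06,
        1.27543038e+00, -1.45993826e-01]), 'qvel': array([-0.00056643, -0.00201083, -0.00215353,  0.00042298,  0.00025517,
       -0.00063626]), 'joint_efforts': array([-1.27938718e-03, -4.31236768e+01, -2.44219011e+01,  7.16400566e-02,
        5.59217006e-02, -1.21401745e-04]), 'tool_pos': array([0.19143395, 0.48833765, 0.18884831]), 'tool_rot': array([-3.14003398e+00, -2.22366800e-04,  2.76781504e+00]), 'contact_force': array([-0.64446478,  0.31225772, -0.8488274 ]), 'torque': array([ 0.02418821,  0.01433859, -0.03677962]), 'grip_force': 0.0, 'opening': 0.09190151227000361}
scene 54.60063657671502 321.32002154179645 240.24653273023551 0.021248699281473618 [[-0.22, -0.764, 0.606, 1.238], [0.976, -0.175, 0.133, 0.027], [0.005, 0.62, 0.784, 1.082], [0.0, 0.0, 0.0, 1.0]]
side 57.53592181417149 325.15644993298736 240.71821501182433 -0.108029044985025 [[0.905, 0.219, -0.365, 0.157], [-0.426, 0.419, -0.802, -0.928], [-0.023, 0.881, 0.472, 0.605], [0.0, 0.0, 0.0, 1.0]]
wrist 60.00315189986216 313.28205370799674 242.95736521328004 -0.051850601396478124 [[0.365, -0.9, -0.238, 0.128], [0.931, 0.353, 0.094, 0.513], [-0.0, -0.256, 0.967, 0.384], [0.0, 0.0, 0.0, 1.0]]
```

View pics/scene.png

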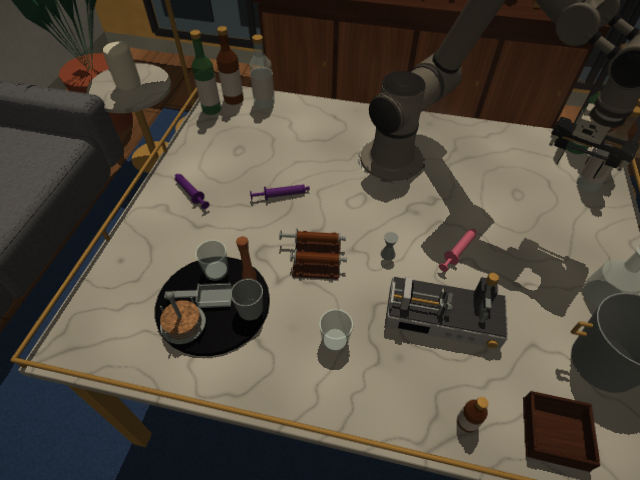

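View pics/side.png

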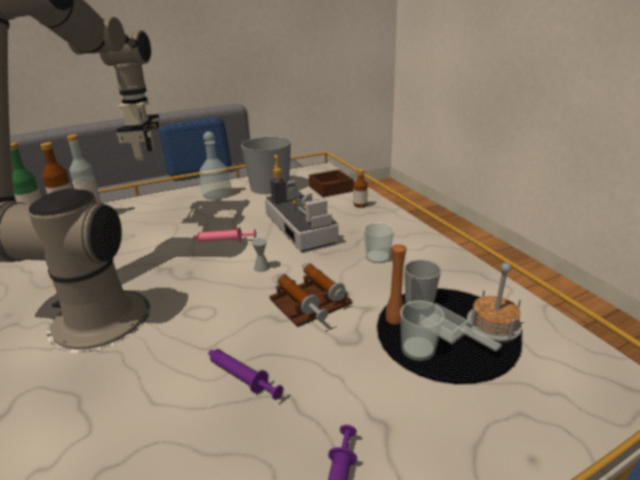

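```bash
python3 - <<'E'
from h import *
d=load('scene');im=d['image'][:,:,::-1]
a=cv2.resize(im[220:290,260:360],(800,560),interpolation=cv2.INTER_CUBIC)
b=cv2.resize(im[260:360,375:515],(784,560),interpolation=cv2.INTER_CUBIC)
cv2.imwrite('pics/c1.png',cv2.convertScaleAbs(a,alpha=1.5));cv2.imwrite('pics/c2.png',cv2.convertScaleAbs(b,alpha=1.5))
P=cloud(d)
for (u,v) in [(318,236),(318,254),(283,236),(292,253),(493,277),(347,237),(345,259),(390,238),(335,318),(400,300),(110,300),(460,245)]: print(u,v,P[v,u].round(4))
# amber pixels
hsv=cv2.cvtColor(d['image'],cv2.COLOR_RGB2HSV)
for n in('scene','side'):
    d=load(n);P=cloud(d);Z=P[...,2];ok=d['range_z']>0
    m=ok&(Z>.14)&(Z<.21)&(P[...,0]>.4)&(P[...,0]<.8)&(P[...,1]>0)&(P[...,1]<.45)
    print(n,'high',m.sum(),P[m].mean(0) if m.any() else '',np.c_[P[m].min(0),P[m].max(0)].round(3).tolist())
E
```

```text
318 236 [ 0.4358 -0.1582  0.0613]
318 254 [ 0.4973 -0.1441  0.061 ]
283 236 [ 0.4467 -0.2584  0.0466]
292 253 [ 0.506  -0.2156  0.0557]
493 277 [0.5554 0.2885 0.1773]
347 237 [ 0.3756 -0.0837  0.0044]
345 259 [ 0.4881 -0.0701  0.0482]
390 238 [0.4117 0.0405 0.0784]
335 318 [ 0.6766 -0.0595  0.0548]
400 300 [0.6009 0.0909 0.0741]
110 300 [ 0.7272 -0.6616  0.0013]
460 245 [0.3571 0.2386 0.0353]
scene high 220 [0.5578771  0.28635379 0.15942017] [[0.536, 0.575], [0.27, 0.308], [0.14, 0.181]]
side high 96 [0.55403414 0.28436708 0.15804418] [[0.537, 0.574], [0.27, 0.307], [0.14, 0.175]]
```

View pics/c1.png

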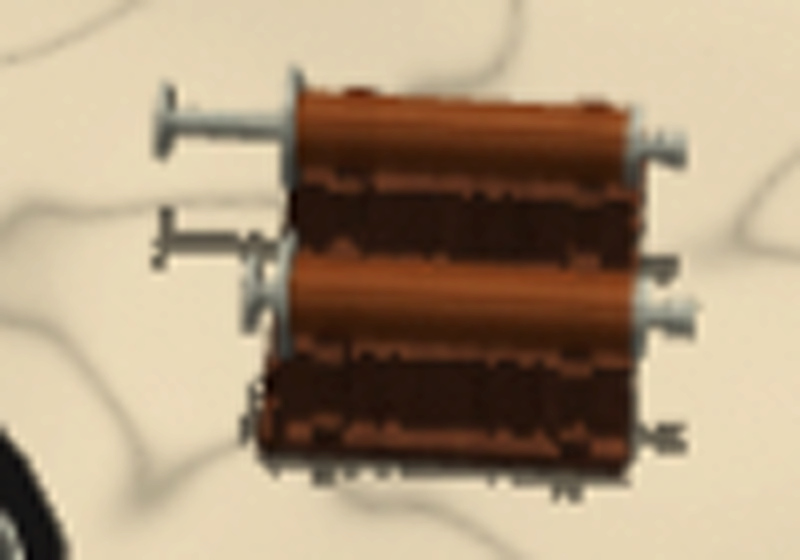

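View pics/c2.png

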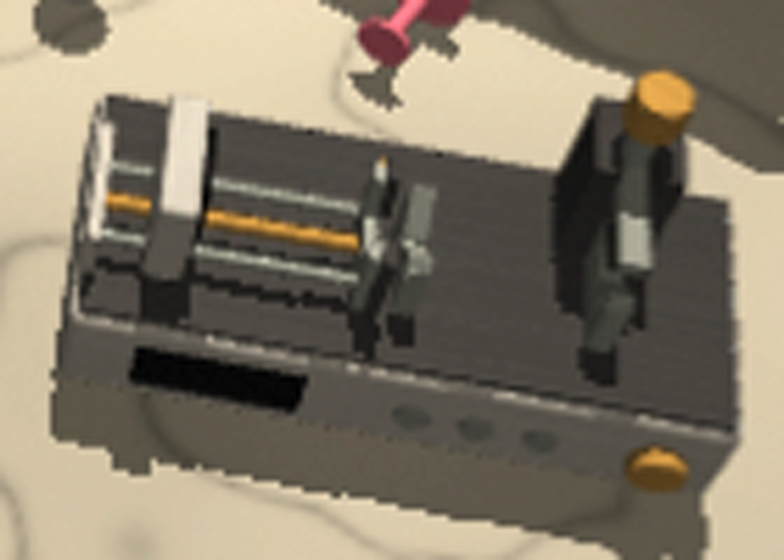

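Full barrel: the upper one, scene (318,236), crop (470,130), with the long drawn-out plunger. The lower one, (318,257), is spent: its rod is short. The purple ones at (190,190) and (280,192) and the pink one at (458,250) are look-alikes. The knob is at scene (493,280).

```bash
python3 - <<'E'
from h import *
for n in('scene','side'):
    d=load(n);P=cloud(d);ok=d['range_z']>0
    def sel(lo,hi): return P[ok&((P>=lo)&(P<=hi)).all(-1)]
    q=sel([.48,.03,.064],[.76,.40,.076]);r=cv2.minAreaRect(q[:,:2].astype(np.float32));print(n,'deck',r,q[:,2].mean())
    k=sel([.53,.265,.168],[.6,.33,.2]);print('knobtop',len(k),k.mean(0),np.c_[k.min(0),k.max(0)].round(4).tolist())
    hsv=cv2.cvtColor(d['image'],cv2.COLOR_RGB2HSV)
    b=sel([.38,-.28,.036],[.56,-.03,.075])
    r=cv2.minAreaRect(b[:,:2].astype(np.float32));print('barrels',r)
    # split along
    for nm,(a,c) in {'full':(.40,.466),'spent':(.472,.54)}.items():
        g=b[(b[:,2]>.053)&(b[:,1]>-.2)&(b[:,1]<-.09)]
        xx=g[:,0]+.18*(g[:,1]+.15)   # crude deskew
        g=g[(xx>a)&(xx<c)]
        if len(g)>5:
            p=np.polyfit(g[:,1],g[:,0],1);print(nm,len(g),p,np.polyval(p,-.15),g[:,2].max())
E
```

```text
scene deck ((0.5877400636672974, 0.20856456458568573), (0.12533268332481384, 0.2885158956050873), 1.4924999475479126) 0.07075556855297717
knobtop 92 [0.55623339 0.28775177 0.17564421] [[0.5428, 0.5679], [0.2766, 0.3013], [0.1681, 0.1805]]
barrels ((0.4671899676322937, -0.16793052852153778), (0.12345106899738312, 0.193769171833992), 8.279864311218262)
full 240 [-0.14634438  0.40827647] 0.4302281225281882 0.06381504598348586
spent 293 [-0.15746127  0.48111111] 0.5047302947772752 0.06540558618328762
side deck ((0.5868136882781982, 0.2052185982465744), (0.1218406930565834, 0.2908921241760254), 0.657331645488739) 0.06928938461226343
knobtop 26 [0.55335513 0.2851871  0.17145507] [[0.5429, 0.5661], [0.2734, 0.2987], [0.168, 0.1751]]
barrels ((0.4685954451560974, -0.16990208625793457), (0.1231100931763649, 0.1963685154914856), 8.15135383605957)
full 249 [-0.15170583  0.4030033 ] 0.425759171241728 0.060474339779737485
spent 232 [-0.15728829  0.47654155] 0.5001347939496127 0.06061610583898114
```

>>> move_arm(motion=[[-1,-0.14,-1,0,0,0.375],[-1,-0.14,-1,0,0,0.375],[-1,-0.14,-1,0,0,0.375],[-1,-0.14,-1,0,0,0.375],[-1,-0.14,-1,0,0,0.375],[-1,-0.14,-1,0,0,0.375],[-1,-0.14,-1,0,0,0.375]], fingers=0.3)

```text
time: 1.02
tool_pos: [0.2796, 0.439, 0.2892]
tool_rot: [-3.141, 0.001, 1.586]
contact_force: [0.2, -0.8, 1.4]
opening: 0.0598
grip_force: 0.0
```

>>> move_arm(motion=[[-0.5,0.92,0,0,0,0],[-0.5,0.92,0,0,0,0]])

```text
time: 1.27
tool_pos: [0.3738, 0.3901, 0.2893]
tool_rot: [-3.142, 0.0, 1.59]
contact_force: [0.2, 0.4, -0.3]
opening: 0.0595
grip_force: 0.0
```

>>> move_arm(motion=[[-0.5,0.92,0,0,0,0],[-0.5,0.92,0,0,0,0]])

```text
time: 1.52
tool_pos: [0.4674, 0.3412, 0.289]
tool_rot: [-3.141, 0.001, 1.588]
contact_force: [-0.2, 0.6, 0.0]
opening: 0.0598
grip_force: 0.0
```

>>> move_arm(motion=[[-0.5,0.92,0,0,0,0],[-0.5,0.92,0,0,0,0],[-0.5,0.92,0,0,0,0],[-0.5,0.92,0,0,0,0]])

```text
time: 2.02
tool_pos: [0.5579, 0.2947, 0.2891]
tool_rot: [-3.14, -0.0, 1.59]
contact_force: [-0.3, -0.7, 0.2]
opening: 0.0597
grip_force: 0.0
```

```bash
cat >> h.py <<'E'
def to(s,pos,yaw,roll=np.pi,pitch=0):
    "shift and turn, in move units, from the measured pose to a world pose"
    T=T_tool(s);A=T[:3,:3];B=R.from_euler('xyz',[roll,pitch,yaw]).as_matrix()
    return (A.T@(np.array(pos)-T[:3,3])/.1).round(3),(R.from_matrix(A.T@B).as_rotvec()/np.pi).round(4)
E
python3 - <<'E'
from cell import robot
from h import *
s=robot.observe();print({k:np.round(s[k],4) for k in s})
d=robot.read_camera('wrist');d['T']=T_tool(s)@d['hand_eye'];save(d,'w1')
P=cloud(d);ok=d['range_z']>0
def sel(lo,hi): return P[ok&((P>=lo)&(P<=hi)).all(-1)]
k=sel([.52,.25,.168],[.6,.33,.2]);print('knobtop',len(k),k.mean(0),cv2.minEnclosingCircle(k[:,:2].astype(np.float32)))
q=sel([.48,.03,.064],[.76,.40,.076]);print(cv2.minAreaRect(q[:,:2].astype(np.float32)),q[:,2].mean())
E
```

```text
{'time': np.float64(2.025), 'qpos': array([3.6430e-01, 5.0480e-01, 1.0005e+00, 5.0000e-04, 1.6373e+00,
       3.4540e-01]), 'qvel': array([ 0.0196, -0.019 ,  0.0053,  0.    , -0.0015, -0.001 ]), 'joint_efforts': array([-1.21170e+00, -5.26780e+01, -2.68077e+01,  4.00000e-03,
       -3.15000e-02, -9.10000e-03]), 'tool_pos': array([0.5579, 0.2947, 0.2891]), 'tool_rot': array([-3.1404e+00, -1.0000e-04,  1.5897e+00]), 'contact_force': array([-0.2952, -0.7225,  0.2347]), 'torque': array([-0.0996,  0.0503,  0.0259]), 'grip_force': np.float64(0.0), 'opening': np.float64(0.0597)}
knobtop 809 [0.55386789 0.29156952 0.17506082] ((0.5539200305938721, 0.29051801562309265), 0.012938635423779488)
((0.5873645544052124, 0.2108260989189148), (0.12132811546325684, 0.2836442291736603), 1.0318001508712769) 0.06957454752019102
```

View pics/w1.png

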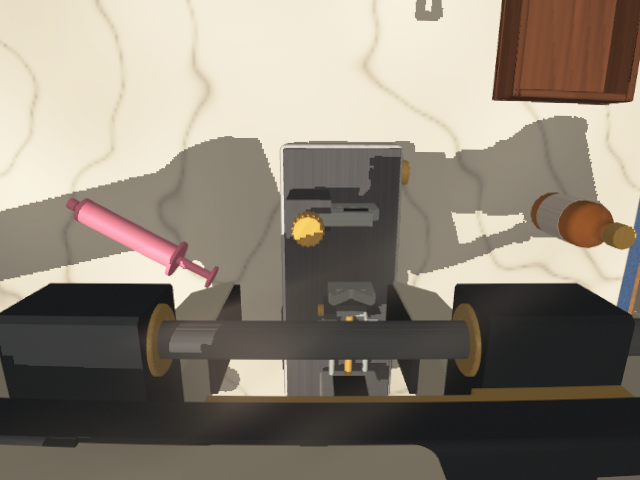

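>>> move_arm(motion=[[-0.05,-0.04,0.4,0,0,0],[-0.05,-0.04,0.8,0,0,0],[-0.05,-0.04,0.9,0,0,0],[-0.05,-0.04,0.9,0,0,0]])

```text
time: 2.58
tool_pos: [0.5542, 0.2901, 0.2003]
tool_rot: [3.141, -0.0, 1.591]
contact_force: [0.6, -0.6, 0.2]
opening: 0.0594
grip_force: 0.0
```

```bash
python3 - <<'E'
from cell import robot
from h import *
s=robot.observe();print(s['tool_pos'],s['tool_rot'],s['contact_force'])
d=robot.read_camera('wrist');d['T']=T_tool(s)@d['hand_eye'];save(d,'w2')
P=cloud(d);ok=d['range_z']>0
def sel(lo,hi): return P[ok&((P>=lo)&(P<=hi)).all(-1)]
k=sel([.52,.25,.173],[.59,.33,.19]);print('knobtop',len(k),k.mean(0),cv2.minEnclosingCircle(k[:,:2].astype(np.float32)))
print(to(s,[.554,.290,.147],1.589))
E
```

```text
[0.55422501 0.29012935 0.20033418] [ 3.14111728e+00 -3.19763447e-04  1.59079345e+00] [ 0.63078653 -0.60470333  0.17844694]
knobtop 1361 [0.55367709 0.29108903 0.17547417] ((0.5537641644477844, 0.2905324101448059), 0.012805463746190071)
(array([-0.001, -0.003,  0.533]), array([ 0.0002, -0.0001,  0.0006]))
```

>>> move_arm(motion=[[0,0,0.3,0,0,0],[0,0,0.53,0,0,0],[0,0,0.53,0,0,0],[0,0,0.53,0,0,0]])

```text
time: 3.12
tool_pos: [0.5557, 0.2899, 0.1487]
tool_rot: [3.138, -0.001, 1.59]
contact_force: [0.4, 0.6, 0.2]
opening: 0.0598
grip_force: 0.0
```

>>> move_arm(motion=[[0,0,0,0,0,0],[0,0,0,0,0,0],[0,0,0,0,0,0],[0,0,0,0,0,0],[0,0,0,0,0,0]], fingers=-0.7, newtons=40)

```text
time: 3.75
tool_pos: [0.5545, 0.2894, 0.1465]
tool_rot: [-3.142, -0.0, 1.59]
contact_force: [-0.1, 0.6, 0.2]
opening: 0.0155
grip_force: 0.0
```

```bash
python3 - <<'E'
from cell import robot
from h import *
s=robot.observe();print(s['tool_pos'],s['opening'],s['grip_force'])
d=robot.read_camera('wrist');d['T']=T_tool(s)@d['hand_eye'];save(d,'w3')
e=robot.read_camera('scene');im=e['image'][240:360,400:540,::-1]
a=cv2.resize(d['image'][:,:,::-1][80:400,160:480],(500,500));b=cv2.resize(im,(583,500),interpolation=cv2.INTER_CUBIC)[:,:300+200]
cv2.imwrite('pics/w3m.png',np.hstack([a,b])[:, :800] if 0 else cv2.resize(np.hstack([a,b]),(800,400)))
E
```

```text
[0.55453677 0.28937875 0.14651224] 0.015451606559531652 0.0
```

View pics/w3m.png

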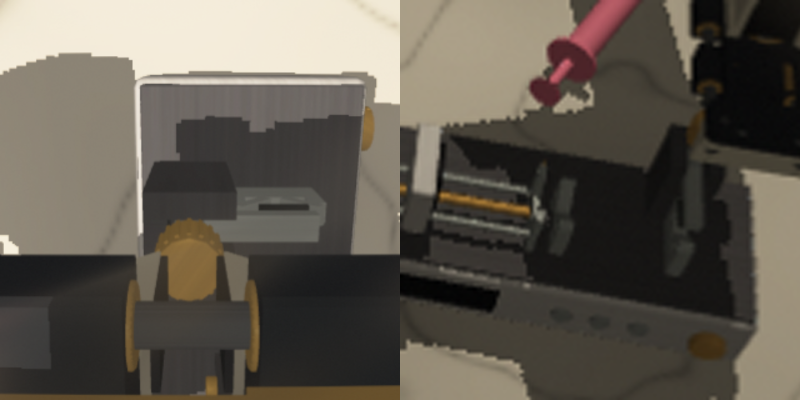

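```bash
python3 - <<'E'
from cell import robot
from h import *
s=robot.observe();print(s['tool_pos'],s['opening'],s['grip_force'],s['time'])
d=load('w3');P=cloud(d)
T=T_tool(s);Q=(P-T[:3,3])@T[:3,:3]
for v in range(215,345,10): print(v,[tuple((Q[v,u]*1000).round().astype(int).tolist()) if d['range_z'][v,u]>0 else 0 for u in (262,275,285,313,340,350,360)])
E
```

```text
[0.55454134 0.28938577 0.1464854 ] 0.013827739693299961 0.0 3.85
215 [(2, -43, 147), (15, -25, 78), (20, -17, 53), (20, 0, 53), (20, 16, 53), (15, 25, 78), (16, 31, 75)]
225 [(-7, -43, 147), (9, -25, 77), (20, -15, 26), (20, 0, 25), (20, 15, 26), (8, 25, 78), (9, 31, 77)]
235 [(-16, -43, 148), (19, -19, 6), (19, -14, 7), (19, 0, 7), (19, 13, 6), (6, 23, 60), (6, 30, 59)]
245 [(-24, -44, 148), (14, -19, 6), (13, -14, 8), (14, 0, 6), (13, 14, 8), (5, 22, 40), (5, 28, 41)]
255 [(-33, -44, 147), (8, -19, 8), (8, -14, 7), (13, 0, -8), (8, 14, 7), (5, 20, 18), (5, 25, 18)]
265 [(-43, -44, 149), (3, -19, 6), (3, -14, 6), (13, 0, -23), (-1, 15, 18), (-1, 20, 19), (-1, 25, 20)]
275 [(-51, -44, 147), (-2, -20, 7), (4, -13, -11), (10, 0, -29), (-6, 15, 19), (-27, 25, 77), (-27, 32, 77)]
285 [(36, -11, -109), (11, -15, -42), (11, -11, -42), (6, 0, -29), (11, 11, -42), (10, 15, -41), (36, 10, -109)]
295 [(36, -11, -115), (10, -14, -52), (11, -10, -52), (1, 0, -29), (9, 10, -49), (10, 14, -52), (34, 10, -111)]
305 [(35, -10, -118), (10, -13, -61), (9, -10, -58), (-4, 0, -28), (9, 10, -57), (11, 13, -62), (34, 10, -116)]
315 [(33, -10, -119), (10, -13, -68), (9, -9, -67), (-7, 0, -31), (9, 9, -67), (11, 12, -70), (32, 10, -117)]
325 [(32, -10, -121), (30, -8, -118), (30, -6, -118), (31, 0, -118), (30, 5, -118), (31, 7, -118), (31, 9, -119)]
335 [(31, -10, -123), (29, -8, -119), (29, -6, -119), (29, 0, -119), (29, 5, -120), (29, 7, -120), (29, 9, -120)]
```

```bash
python3 - <<'E'
from h import *
for n in('side','scene'):
    d=load(n);P=cloud(d);D=P-[.1914,.4883,.1888]
    m=(d['range_z']>0)&(np.hypot(D[...,0],D[...,1])<.09)&(D[...,2]>-.12)&(D[...,2]<.2)
    print(n,m.sum(),np.percentile(D[m][:,2],[0,1,5,20]).round(4)); 
    i=np.argsort(D[m][:,2])[:8];print(D[m][i].round(3).tolist())
d=load('w2');P=cloud(d);T=np.eye(4);T[:3,:3]=R.from_euler('xyz',[3.1411,-.0003,1.5908]).as_matrix();T[:3,3]=[.5542,.2901,.2003]
Q=(P-T[:3,3])@T[:3,:3];m=(d['range_z']>0)&(abs(Q[...,1])<.07)&(Q[...,2]<-.03)&(Q[...,2]>-.1)&(abs(Q[...,0])<.05)
print(np.percentile(Q[m][:,2],[0,50,90,99,100]),Q[m][np.argsort(-Q[m][:,2])[:6]].round(3).tolist())
E
```

```text
side 1211 [0.0363 0.0403 0.0512 0.0849]
[[0.031, 0.043, 0.036], [0.025, 0.047, 0.036], [0.019, 0.05, 0.037], [0.028, 0.042, 0.037], [0.022, 0.045, 0.037], [0.013, 0.048, 0.038], [0.015, 0.043, 0.039], [-0.019, -0.046, 0.039]]
scene 2263 [0.0406 0.0491 0.067  0.1203]
[[0.027, 0.041, 0.041], [0.023, 0.041, 0.041], [0.027, 0.045, 0.042], [0.028, 0.042, 0.042], [0.026, 0.038, 0.043], [-0.013, -0.048, 0.043], [0.019, 0.041, 0.044], [-0.008, -0.049, 0.044]]
[-0.0999927  -0.06661027 -0.0458187  -0.0380652  -0.03566809] [[0.009, -0.032, -0.036], [0.009, 0.031, -0.036], [0.005, -0.03, -0.036], [0.009, 0.031, -0.036], [-0.004, 0.03, -0.036], [0.009, 0.032, -0.036]]
```

All three cameras agree that the fingers really end about 37 mm short of the reported TCP. So they closed above the knob without touching it. I'll allow for that offset from here on.

>>> move_arm(motion=[[0,0,0,0,0,0],[0,0,0,0,0,0],[0,0,0,0,0,0],[0,0,0,0,0,0],[0.01,-0.01,0.15,0,0,0],[0.01,-0.01,0.3,0,0,0],[0.01,-0.01,0.37,0,0,0],[0.01,-0.01,0.37,0,0,0],[0.01,-0.01,0.37,0,0,0]], fingers=0.2)

```text
time: 4.97
tool_pos: [0.5538, 0.2905, 0.1098]
tool_rot: [3.141, -0.0, 1.59]
contact_force: [0.1, 0.5, -0.2]
opening: 0.0551
grip_force: 0.0
```

```bash
python3 - <<'E'
from cell import robot
from h import *
print(robot.pinch_z)
s=robot.observe();print(s['tool_pos'],s['opening'],s['contact_force'],s['time'])
d=robot.read_camera('wrist');d['T']=T_tool(s)@d['hand_eye'];save(d,'w4')
P=cloud(d);T=T_tool(s);Q=(P-T[:3,3])@T[:3,:3]
for v in range(265,335,10): print(v,[tuple((Q[v,u]*1000).round().astype(int).tolist()) if d['range_z'][v,u]>0 else 0 for u in (225,240,250,275,313,350,375,385,400)])
E
```

```text
0.0188
[0.55382815 0.29046118 0.10983941] 0.05512223930234597 [ 0.12430318  0.52213067 -0.15782697] 4.975
265 [(-30, -68, 109), (-30, -57, 111), (-30, -49, 110), (15, -16, -30), (15, 0, -30), (15, 15, -30), (3, 32, 8), (8, 34, -7), (8, 41, -7)]
275 [(-39, -69, 111), (-38, -57, 111), (-38, -49, 110), (10, -16, -29), (10, 0, -29), (11, 16, -30), (6, 28, -16), (6, 33, -16), (6, 40, -16)]
285 [(11, -34, -42), (9, -29, -38), (-47, -49, 110), (6, -16, -30), (13, 0, -47), (2, 17, -18), (2, 28, -18), (9, 29, -37), (11, 34, -43)]
295 [(10, -33, -52), (9, -28, -48), (-55, -50, 111), (2, -16, -30), (12, 0, -56), (-3, 17, -19), (-3, 28, -18), (8, 28, -47), (11, 32, -52)]
305 [(11, -30, -62), (6, -27, -50), (-64, -50, 111), (-3, -16, -29), (12, 0, -64), (-7, 17, -20), (-34, 38, 41), (5, 28, -48), (11, 30, -62)]
315 [(9, -30, -67), (2, -28, -51), (-72, -50, 111), (-8, -16, -29), (9, 0, -65), (-8, 16, -29), (-39, 38, 39), (1, 28, -49), (10, 29, -68)]
325 [(30, -18, -117), (30, -15, -117), (30, -13, -117), (30, -8, -118), (30, 0, -117), (30, 8, -116), (30, 13, -117), (30, 15, -117), (30, 18, -118)]
```

>>> move_arm(motion=[[0,0,0,0,0,0],[0,0,0,0,0,0],[0,0,0,0,0,0],[0,0,0,0,0,0],[0,0,0,0,0,0]], fingers=-0.7, newtons=40)

```text
time: 5.65
tool_pos: [0.5535, 0.2904, 0.1096]
tool_rot: [3.142, -0.0, 1.59]
contact_force: [-0.4, -0.2, 1.0]
opening: 0.023
grip_force: 40.0
```

>>> move_arm(motion=[[0,0,-0.07,0,0,0],[0,0,-0.14,0,0,0],[0,0,-0.21,0,0,0],[0,0,-0.27,0,0,0],[0,0,-0.27,0,0,0]])

```text
time: 6.28
tool_pos: [0.5533, 0.2903, 0.1366]
tool_rot: [-3.141, 0.0, 1.59]
contact_force: [1.3, 0.1, -10.3]
opening: 0.0232
grip_force: 40.0
```

>>> move_arm(motion=[[0,0,0,0,0,-0.03],[0,0,0,0,0,-0.08],[0,0,0,0,0,-0.13],[0,0,0,0,0,-0.18],[0,0,0,0,0,-0.23],[0,0,0,0,0,-0.28],[0,0,0,0,0,-0.33],[0,0,0,0,0,-0.38],[0,0,0,0,0,-0.43],[0,0,0,0,0,-0.46],[0,0,0,0,0,-0.46],[0,0,0,0,0,-0.46]])

```text
time: 7.78
tool_pos: [0.5534, 0.2904, 0.1363]
tool_rot: [-3.142, -0.0, 3.033]
contact_force: [1.6, 1.0, -9.4]
opening: 0.0233
grip_force: 40.0
```

>>> move_arm(motion=[[0,0,0.03,0,0,0],[0,0,0.06,0,0,0],[0,0,0.06,0,0,0],[0,0,0.06,0,0,0]])

```text
time: 8.28
tool_pos: [0.5535, 0.2904, 0.1306]
tool_rot: [3.142, -0.0, 3.035]
contact_force: [1.0, 1.3, -9.2]
opening: 0.0232
grip_force: 40.0
```

>>> move_arm(motion=[[0,0,0,0,0,0],[0,0,0,0,0,0],[0,0,0,0,0,0],[0,0,-0.2,0,0,0],[0,0,-0.6,0,0,0],[0,0,-1,0,0,0],[0,0,-1,0,0,0]], fingers=0.1)

```text
time: 9.15
tool_pos: [0.5553, 0.291, 0.235]
tool_rot: [3.138, 0.008, 3.035]
contact_force: [-1.3, 0.2, -0.7]
opening: 0.0507
grip_force: 0.0
```

```bash
python3 - <<'E'
from cell import robot
from h import *
s=robot.observe();print(s['tool_pos'],s['tool_rot'],s['opening'],s['contact_force'],s['time'])
d=robot.read_camera('wrist');d['T']=T_tool(s)@d['hand_eye'];save(d,'w5')
P=cloud(d);ok=d['range_z']>0
def sel(lo,hi): return P[ok&((P>=lo)&(P<=hi)).all(-1)]
k=sel([.52,.25,.19],[.59,.33,.203]);print('knobtop',len(k),k.mean(0))
k=sel([.53,.310,.143],[.58,.37,.155]);print('bar',len(k),cv2.minAreaRect(k[:,:2].astype(np.float32)) if len(k) else 0, k.mean(0))
print(to(s,[.44,-.15,.22],1.72))
E
```

```text
[0.55529424 0.29103729 0.23501782] [3.13778945 0.00753442 3.03488597] 0.05074645414406551 [-1.32630677  0.20464877 -0.65656948] 9.15
knobtop 1327 [0.5522203  0.29038357 0.1951938 ]
bar 945 ((0.5574296712875366, 0.3279719352722168), (0.036883916705846786, 0.012667027302086353), 83.6233901977539) [0.55690999 0.32831659 0.14752364]
(array([ 0.678, -4.509,  0.128]), array([0.0026, 0.0012, 0.4185]))
```

>>> move_arm(motion=[[0.15,-1,0,0,0,0.418],[0.15,-1,0,0,0,0.418],[0.15,-1,0,0,0,0.418],[0.15,-1,0,0,0,0.418],[0.15,-1,0,0,0,0.418],[0.15,-1,0,0,0,0.418],[0.15,-1,0,0,0,0.418],[0.15,-1,0,0,0,0.418]])

```text
time: 10.2
tool_pos: [0.5274, 0.1923, 0.2294]
tool_rot: [-3.14, 0.0, 1.723]
contact_force: [-0.4, -0.2, 0.1]
opening: 0.0506
grip_force: 0.0
```

>>> move_arm(motion=[[-1,-0.49,0,0,0,0],[-1,-0.49,0,0,0,0]])

```text
time: 10.45
tool_pos: [0.4934, 0.0851, 0.2297]
tool_rot: [-3.14, 0.0, 1.727]
contact_force: [0.4, -0.6, 0.4]
opening: 0.051
grip_force: 0.0
```

>>> move_arm(motion=[[-1,-0.49,0,0,0,0],[-1,-0.49,0,0,0,0]])

```text
time: 10.7
tool_pos: [0.4599, -0.0217, 0.23]
tool_rot: [-3.141, -0.0, 1.726]
contact_force: [-0.5, -0.6, -0.1]
opening: 0.0506
grip_force: 0.0
```

>>> move_arm(motion=[[-1,-0.49,0,0,0,0],[-1,-0.49,0,0,0,0],[-1,-0.49,0,0,0,0],[-1,-0.49,0,0,0,0]])

```text
time: 11.2
tool_pos: [0.4276, -0.1257, 0.2302]
tool_rot: [-3.141, -0.001, 1.723]
contact_force: [0.3, 0.4, -0.1]
opening: 0.0504
grip_force: 0.0
```

```bash
python3 - <<'E'
from cell import robot
from h import *
s=robot.observe();print(s['tool_pos'],s['tool_rot'],s['opening'],s['time'])
d=robot.read_camera('wrist');d['T']=T_tool(s)@d['hand_eye'];save(d,'w6')
P=cloud(d);ok=d['range_z']>0
g=P[ok&(P[...,2]>.05)&(P[...,2]<.075)&(P[...,0]>.40)&(P[...,0]<.465)&(P[...,1]>-.24)&(P[...,1]<-.05)]
p=np.polyfit(g[:,1],g[:,0],1);print(p,np.polyval(p,-.15),g.min(0),g.max(0),len(g))
E
```

```text
[ 0.42758893 -0.12566009  0.23018896] [-3.14128271e+00 -9.50305027e-04  1.72332907e+00] 0.05039434882973544 11.2
[-0.14940194  0.4048055 ] 0.42721579522213915 [ 0.40654881 -0.23115431  0.0500032 ] [ 0.45955511 -0.0827647   0.06762317] 3928
```

View pics/w6.png

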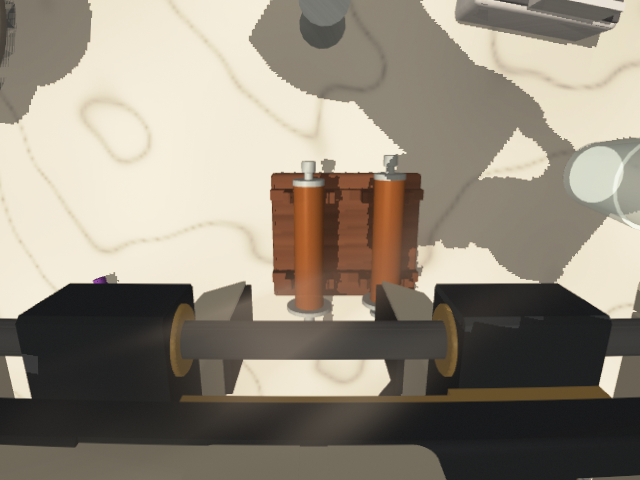

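```bash
python3 - <<'E'
from h import *
d=load('w6');P=cloud(d);ok=d['range_z']>0
g=P[ok&(P[...,2]>.030)&(P[...,2]<.075)&(P[...,0]>.37)&(P[...,0]<.48)&(P[...,1]>-.26)&(P[...,1]<-.03)]
a=np.arctan2(1,-.1494);ux=np.array([np.cos(a),np.sin(a)]);uy=np.array([-ux[1],ux[0]])
o=np.array([.4272,-.15]);t=(g[:,:2]-o)@ux;w=(g[:,:2]-o)@uy;z=g[:,2]
m=abs(w)<.03
f=m&(z>.0615)&(t<0);print('flange',f.sum(),np.percentile(t[f],[0,5,50,95,100]).round(4),z[f].max())
for lo in np.arange(-.06,.06,.02):
    k=m&(t>lo)&(t<lo+.02)&(z>.04)
    # circle fit
    A=np.c_[w[k],z[k],np.ones(k.sum())];c=np.linalg.lstsq(A,w[k]**2+z[k]**2,rcond=None)[0]
    print(round(lo+.01,3),k.sum(),'w',c[0]/2,'z',c[1]/2,'r',np.sqrt(c[2]+c[0]**2/4+c[1]**2/4),w[k].min(),w[k].max())
k=m&(t>.03)&(z>.03); 
for lo in np.arange(-.09,.085,.004):
    k=m&(t>lo)&(t<lo+.004)
    if k.sum(): print(round(lo+.002,3),k.sum(),z[k].max().round(4),end=' | ')
E
```

```text
flange 155 [-0.0745 -0.0739 -0.0715 -0.0698 -0.0697] 0.06762316802309426
-0.05 733 w -0.00023193413057211854 z 0.039175740016211054 r 0.018756306406558666 -0.023888431409974386 0.023466381551779047
-0.03 585 w -8.347682617789456e-05 z 0.04518878237850501 r 0.013526599577105655 -0.013704896555995529 0.013135438437911129
-0.01 612 w 6.659234384032645e-05 z 0.045317702489853846 r 0.013410154480646107 -0.013484169137805204 0.014099154319764797
0.01 644 w 0.00014561380214310463 z 0.04527285005432286 r 0.01345248750237037 -0.01330602368970953 0.013844810182813225
0.03 830 w 0.0003083962171059904 z 0.03923785627016709 r 0.01879936466127852 -0.0234175544160788 0.024211937011015972
0.05 541 w 0.0002069055668504227 z 0.05069129900002827 r 0.009312388286865468 -0.01374436046401034 0.01434613289299718
-0.088 1 0.0451 | -0.084 27 0.0499 | -0.08 1 0.05 | -0.076 7 0.065 | -0.072 384 0.0676 | -0.068 155 0.0674 | -0.064 110 0.0603 | -0.06 116 0.0599 | -0.056 142 0.0599 | -0.052 192 0.0597 | -0.048 190 0.0597 | -0.044 201 0.0597 | -0.04 119 0.0601 | -0.036 112 0.0597 | -0.032 115 0.0595 | -0.028 121 0.0597 | -0.024 117 0.06 | -0.02 122 0.0605 | -0.016 121 0.0598 | -0.012 126 0.0598 | -0.008 118 0.0603 | -0.004 130 0.0602 | 0.0 125 0.0596 | 0.004 128 0.06 | 0.008 127 0.0603 | 0.012 133 0.0598 | 0.016 127 0.0594 | 0.02 130 0.0606 | 0.024 133 0.0603 | 0.028 128 0.0601 | 0.032 234 0.06 | 0.036 226 0.0599 | 0.04 184 0.0604 | 0.044 130 0.0604 | 0.048 141 0.0604 | 0.052 140 0.0602 | 0.056 44 0.0504 | 0.06 56 0.0529 | 0.064 70 0.0524 | 0.068 39 0.0517 |
```

>>> move_arm(motion=[[-0.486,-0.041,0.5,0,0,0],[-0.486,-0.041,1,0,0,0],[-0.486,-0.041,1,0,0,0]], fingers=0.1)

```text
time: 11.62
tool_pos: [0.4289, -0.1724, 0.1275]
tool_rot: [-3.135, -0.006, 1.724]
contact_force: [-0.1, -0.0, 1.0]
opening: 0.0506
grip_force: 0.0
```

>>> move_arm(motion=[[0,0,0.3,0,0,0],[0,0,0.6,0,0,0],[0,0,0.6,0,0,0],[0,0,0.6,0,0,0]])

```text
time: 12.12
tool_pos: [0.4325, -0.1749, 0.0726]
tool_rot: [3.139, 0.002, 1.723]
contact_force: [0.6, 0.4, 0.4]
opening: 0.0503
grip_force: 0.0
```

```bash
python3 - <<'E'
from cell import robot
from h import *
s=robot.observe();print(s['tool_pos'],s['tool_rot'],s['opening'],s['contact_force'],s['time'])
print(to(s,[.4309,-.1744,-.011],1.722))
d=robot.read_camera('wrist');d['T']=T_tool(s)@d['hand_eye'];save(d,'w7')
P=cloud(d);ok=d['range_z']>0
T=T_tool(s);Q=(P-T[:3,3])@T[:3,:3];Q=Q[ok&(P[...,2]>.045)&(P[...,2]<.064)]
Q=Q[(abs(Q[:,1])<.02)&(Q[:,0]>.0)&(Q[:,0]<.09)];print(len(Q))
for lo in np.arange(0,.09,.015):
    q=Q[(Q[:,0]>lo)&(Q[:,0]<lo+.015)]
    if len(q)>5: print(lo,len(q),q[:,1].min().round(4),q[:,1].max().round(4),(-q[:,2]).max().round(4))
E
```

```text
[ 0.43251877 -0.17487393  0.0726221 ] [3.13905653e+00 1.92882250e-03 1.72316623e+00] 0.050292515485547654 [0.57737117 0.38875922 0.40888279] 12.125
(array([ 0.009, -0.017,  0.836]), array([0.0008, 0.0006, 0.0004]))
8392
0.0 1369 -0.0157 0.0121 -0.0117
0.015 1443 -0.0158 0.0119 -0.0123
0.03 1507 -0.0157 0.0117 -0.012
0.045 1588 -0.0159 0.0121 -0.0121
0.06 1697 -0.0159 0.0122 -0.011
0.075 788 -0.0165 0.0121 -0.0117
```

>>> move_arm(motion=[[0.005,-0.018,0.3,0,0,0],[0.005,-0.018,0.6,0,0,0],[0.005,-0.018,0.75,0,0,0],[0.005,-0.018,0.83,0,0,0],[0.005,-0.018,0.83,0,0,0],[0.005,-0.018,0.83,0,0,0]])

```text
time: 12.92
tool_pos: [0.4298, -0.1749, -0.0116]
tool_rot: [3.14, 0.001, 1.722]
contact_force: [-0.6, 0.3, 0.0]
opening: 0.0507
grip_force: 0.0
```

>>> move_arm(motion=[[0,0,0,0,0,0],[0,0,0,0,0,0],[0,0,0,0,0,0],[0,0,0,0,0,0],[0,0,0,0,0,0]], fingers=-0.6, newtons=20)

```text
time: 13.55
tool_pos: [0.4305, -0.1749, -0.012]
tool_rot: [3.139, 0.001, 1.721]
contact_force: [5.7, 2.1, 2.4]
opening: 0.0275
grip_force: 20.0
```

>>> move_arm(motion=[[0,0,-0.1,0,0,0],[0,0,-0.3,0,0,0],[0,0,-0.6,0,0,0],[0,0,-1,0,0,0],[0,0,-1,0,0,0]])

```text
time: 14.18
tool_pos: [0.4301, -0.1755, 0.09]
tool_rot: [3.138, 0.003, 1.722]
contact_force: [-0.5, -0.6, -1.9]
opening: 0.0277
grip_force: 20.0
```

>>> move_arm(motion=[[0,0,-0.5,0,0,0],[0,0,-1,0,0,0],[0,0,-1,0,0,0],[0,0,-1,0,0,0]])

```text
time: 14.68
tool_pos: [0.4279, -0.174, 0.1858]
tool_rot: [-3.139, -0.002, 1.722]
contact_force: [-0.3, 0.4, -2.1]
opening: 0.0274
grip_force: 20.0
```

```bash
python3 - <<'E'
from cell import robot
from h import *
s=robot.observe();print(s['tool_pos'],s['tool_rot'],s['opening'],s['contact_force'],s['torque'],s['time'])
d=robot.read_camera('wrist');d['T']=T_tool(s)@d['hand_eye'];save(d,'w8')
P=cloud(d);ok=d['range_z']>0
T=T_tool(s);Q=(P-T[:3,3])@T[:3,:3];Q=Q[ok&(Q[...,2]>-.09)&(Q[...,2]<-.04)&(abs(Q[...,1])<.016)&(Q[...,0]>.012)&(Q[...,0]<.12)]
for lo in np.arange(.01,.12,.01):
    q=Q[(Q[:,0]>lo)&(Q[:,0]<lo+.01)]
    if len(q)>5: print(lo.round(3),len(q),q[:,1].min().round(4),q[:,1].max().round(4),(-q[:,2]).max().round(4))
print(Q[:,0].max(), to(s,[.5825,.21,.2],1.589))
E
```

```text
[ 0.42789564 -0.17400158  0.18583787] [-3.13898229e+00 -2.08880257e-03  1.72152276e+00] 0.027389687058966206 [-0.29738322  0.41999787 -2.08257453] [-0.10798324  0.04278618  0.0133077 ] 14.675
0.01 1772 -0.0138 0.0141 0.0726
0.02 2355 -0.0136 0.0141 0.0726
0.03 2488 -0.0137 0.0138 0.0723
0.04 2642 -0.0137 0.014 0.0723
0.05 2814 -0.0137 0.0141 0.0725
0.06 2957 -0.0137 0.014 0.0727
0.07 2314 -0.0142 0.0145 0.0734
0.08 1348 -0.0064 0.0066 0.0651
0.09 385 -0.0063 0.0065 0.0645
0.09275125780578276 (array([ 3.565,  2.105, -0.14 ]), array([-0.0009, -0.0006,  0.0422]))
```

```bash
python3 - <<'E'
from h import *
a=1.5888;O=np.array([.5973,.2183]);ux=np.array([np.cos(a),np.sin(a)]);uy=np.array([-ux[1],ux[0]])
for n in('scene','side','w1','w2','w5'):
    d=load(n);P=cloud(d);ok=d['range_z']>0
    D=(P[...,:2]-O);X=D@ux*1000;Y=D@uy*1000;Z=P[...,2]*1000
    def rep(nm,xr,zr,yr=(-40,40)):
        m=ok&(X>xr[0])&(X<xr[1])&(Y>yr[0])&(Y<yr[1])&(Z>zr[0])&(Z<zr[1])
        if m.sum()>8: print(n,nm,m.sum(),'X',np.percentile(X[m],[3,50,97]).round(1),'Y',np.percentile(Y[m],[2,50,98]).round(1),'Z',Z[m].max().round(1))
    rep('plate',(-50,-22),(111,119)); rep('sadM',(-22,0),(80,113)); rep('sadF',(60,85),(80,113),(-30,24)); rep('pusher',(-150,-90),(125,137),(-70,70)); rep('thumbscrew',(-60,-22),(119,150))
E
```

```text
scene plate 43 X [-33.3 -28.6 -23.2] Y [-25.9  15.4  28.4] Z 118.9
scene sadM 115 X [-17.3 -13.7  -7.5] Y [-22.7   0.3  21.9] Z 112.2
scene sadF 112 X [61.7 67.1 75.8] Y [-22.6 -10.   23.8] Z 112.0
scene pusher 191 X [-125.8 -116.3 -105.4] Y [-29.6  -1.2  28.6] Z 136.2
side plate 25 X [-35.1 -29.3 -23.5] Y [-29.5  13.1  25.3] Z 116.4
side sadM 33 X [-21.6 -14.7  -6. ] Y [-19.4 -11.2  24. ] Z 108.7
side sadF 86 X [63.7 68.6 75.8] Y [-24.6  -9.4  14.1] Z 110.7
side pusher 97 X [-129.  -123.7 -107.5] Y [-31.   -1.7  28.2] Z 133.3
w1 plate 180 X [-28.9 -25.  -22.2] Y [-27.2 -15.4  27.6] Z 117.8
w1 sadM 1051 X [-21.9  -9.7  -5.5] Y [-23.1   0.9  29.3] Z 112.9
w1 sadF 282 X [69.8 77.4 78.4] Y [-22.4  -4.9  20.7] Z 110.5
w1 pusher 97 X [-104.5 -103.5 -102.7] Y [-15.2   0.5  16.3] Z 130.3
w2 plate 251 X [-33.6 -28.  -24.4] Y [-23.   16.6  26.5] Z 117.5
w2 sadM 100 X [-6.6 -6.2 -5.5] Y [-16.9   3.4  21.9] Z 84.6
w2 sadF 501 X [69.9 77.8 78.2] Y [-22.6  -3.8  19.5] Z 110.4
w5 plate 221 X [-33.8 -26.6 -22.3] Y [16.4 22.  28.2] Z 117.7
w5 sadM 767 X [-21.   -9.5  -6.1] Y [-7.7 12.9 32.4] Z 110.4
w5 sadF 316 X [68.2 73.1 77.7] Y [-20.4 -10.8  -2.5] Z 110.8
w5 pusher 383 X [-124.  -114.1 -107.3] Y [20.1 26.4 31.5] Z 133.7
```

>>> move_arm(motion=[[0.2,0.12,0,0,0,0],[0.55,0.34,0,0,0,0],[0.92,0.57,0,0,0,0]], newtons=25)

```text
time: 15.1
tool_pos: [0.4708, -0.074, 0.1854]
tool_rot: [-3.138, -0.002, 1.72]
contact_force: [0.8, -0.1, -1.4]
opening: 0.0272
grip_force: 25.0
```

>>> move_arm(motion=[[0.37,0.23,0,0,0,0],[0.74,0.46,0,0,0,0],[0.92,0.57,0,0,0,0]])

```text
time: 15.48
tool_pos: [0.5134, 0.0266, 0.1851]
tool_rot: [-3.137, -0.001, 1.724]
contact_force: [-0.5, -0.6, -2.5]
opening: 0.0272
grip_force: 25.0
```

>>> move_arm(motion=[[0.37,0.23,0,0,0,0],[0.74,0.46,0,0,0,0],[0.92,0.57,0,0,0,0]])

```text
time: 15.85
tool_pos: [0.556, 0.1256, 0.1851]
tool_rot: [-3.137, -0.0, 1.723]
contact_force: [0.5, -0.8, -2.3]
opening: 0.0272
grip_force: 25.0
```

>>> move_arm(motion=[[0.35,0.22,0,0,0,0.01],[0.65,0.4,0,0,0,0.03],[0.85,0.52,0,0,0,0.042],[0.92,0.57,0,0,0,0.042],[0.92,0.57,0,0,0,0.042],[0.92,0.57,0,0,0,0.042]])

```text
time: 16.6
tool_pos: [0.599, 0.2223, 0.1873]
tool_rot: [-3.141, 0.001, 1.589]
contact_force: [1.2, -0.4, -2.1]
opening: 0.0273
grip_force: 25.0
```

```bash
cat > look.py <<'E'
from cell import robot
from h import *
import sys
a=1.5888;O=np.array([.5973,.2183]);ux=np.array([np.cos(a),np.sin(a)]);uy=np.array([-ux[1],ux[0]])
s=robot.observe();print('t',s['time'],s['tool_pos'].round(4),s['tool_rot'].round(4),s['opening'].round(4),s['contact_force'].round(1),s['torque'].round(2))
D=s['tool_pos'][:2]-O;print('doser mm',(D@ux*1000).round(2),(D@uy*1000).round(2))
print(to(s,[.5972,.2236,.080],1.589))
d=robot.read_camera('wrist');d['T']=T_tool(s)@d['hand_eye'];save(d,sys.argv[1])
P=cloud(d);ok=d['range_z']>0;D=P[...,:2]-O;X=D@ux*1000;Y=D@uy*1000;Z=P[...,2]*1000
def rep(nm,xr,yr,zr):
    m=ok&(X>xr[0])&(X<xr[1])&(Y>yr[0])&(Y<yr[1])&(Z>zr[0])&(Z<zr[1])
    if m.sum()>8: print(nm,m.sum(),'X',np.percentile(X[m],[1,50,99]).round(1),'Y',np.percentile(Y[m],[1,50,99]).round(1),'Z',np.percentile(Z[m],[1,50,99]).round(1))
rep('sadF',(60,85),(-30,24),(85,113));rep('deck',(-80,150),(-90,90),(66,74))
za=(s['tool_pos'][2]+.057)*1000
for lo in (20,35,50,65): rep('barrel',(lo,lo+15),(-16,16),(za,za+20))
E
python3 look.py w9
```

```text
Traceback (most recent call last):
  File "look.py", line 5, in <module>
    s=robot.observe();print('t',s['time'],s['tool_pos'].round(4),s['tool_rot'].round(4),s['opening'].round(4),s['contact_force'].round(1),s['torque'].round(2))
                                                                                        ^^^^^^^^^^^^^^^^^^
AttributeError: 'float' object has no attribute 'round'
```

```bash
sed -i "s/s\['opening'\].round(4)/s['opening']/" look.py; python3 look.py w9
```

```text
t 16.6 [0.599  0.2223 0.1873] [-3.1408e+00  5.0000e-04  1.5891e+00] 0.027279327749242226 [ 1.2 -0.4 -2.1] [-0.08  0.    0.  ]
doser mm 3.99 -1.74
(array([ 0.014, -0.017,  1.073]), array([-0.0002,  0.0002,  0.    ]))
deck 14426 X [-42.   42.8 130.8] Y [-47.1  26.8  67.5] Z [68.  69.7 71.5]
barrel 3501 X [20.2 27.6 34.8] Y [-15.3  -2.1  11.4] Z [247.4 256.4 258.8]
barrel 3822 X [35.2 42.7 49.9] Y [-15.3  -2.1  11.4] Z [247.3 256.3 259. ]
barrel 4150 X [50.2 57.7 64.8] Y [-15.3  -2.1  11.4] Z [247.4 256.4 259.1]
barrel 4583 X [65.1 72.9 79.8] Y [-15.3  -2.1  11.5] Z [247.5 256.5 259.3]
```

>>> move_arm(motion=[[0.013,-0.017,0.3,0,0,0],[0.013,-0.017,0.6,0,0,0],[0.013,-0.017,0.85,0,0,0],[0.013,-0.017,1,0,0,0],[0.013,-0.017,1,0,0,0],[0.013,-0.017,1,0,0,0]])

```text
time: 17.4
tool_pos: [0.5983, 0.2248, 0.0888]
tool_rot: [3.14, -0.001, 1.59]
contact_force: [-0.2, -0.5, -1.7]
opening: 0.0273
grip_force: 25.0
```

```bash
python3 look.py w10; python3 - <<'E'
import cv2;im=cv2.imread('pics/w10.png');cv2.imwrite('pics/w10c.png',cv2.resize(im[100:340,160:480],(800,600)))
E
```

```text
t 17.4 [0.5983 0.2248 0.0888] [ 3.1395e+00 -5.0000e-04  1.5896e+00] 0.027299658749310354 [-0.2 -0.5 -1.7] [-0.11  0.06  0.03]
doser mm 6.48 -1.1
(array([-0.012, -0.011,  0.088]), array([ 0.0007, -0.0002,  0.0002]))
sadF 934 X [60.5 72.4 84.6] Y [-22.6  21.6  23.9] Z [ 86.5 106.7 112. ]
deck 31772 X [ -4.2  82.2 130.4] Y [-46.7  -3.4  66.1] Z [68.2 69.8 71.4]
barrel 3446 X [20.2 27.7 34.8] Y [-14.4  -1.2  12.2] Z [149.  157.9 160.4]
barrel 3763 X [35.2 42.6 49.9] Y [-14.4  -1.2  12.2] Z [148.8 157.9 160.5]
barrel 4106 X [50.2 57.7 64.9] Y [-14.4  -0.9  12.2] Z [148.8 157.9 160.5]
barrel 4477 X [65.2 72.7 79.8] Y [-14.5  -1.2  12.3] Z [148.9 158.  160.7]
```

View pics/w10c.png

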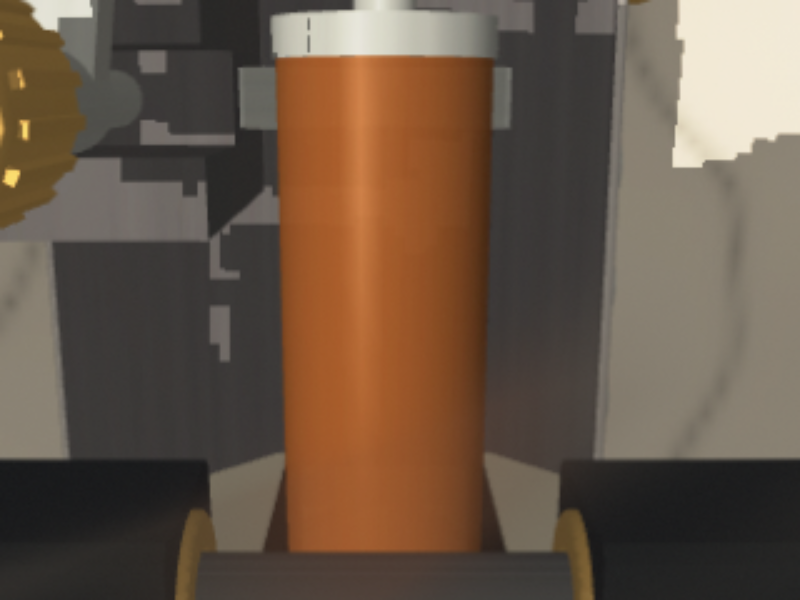

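>>> move_arm(motion=[[-0.012,-0.012,0,0,0,0],[-0.012,-0.012,0.1,0,0,0],[-0.012,-0.012,0.2,0,0,0],[-0.012,-0.012,0.27,0,0,0],[-0.012,-0.012,0.27,0,0,0],[-0.012,-0.012,0.27,0,0,0]])

```text
time: 18.2
tool_pos: [0.5965, 0.2236, 0.0606]
tool_rot: [3.141, -0.0, 1.59]
contact_force: [0.8, 0.2, -2.3]
opening: 0.0273
grip_force: 25.0
```

```bash
python3 look.py w11; python3 - <<'E'
import cv2;im=cv2.imread('pics/w11.png');cv2.imwrite('pics/w11c.png',cv2.resize(im[100:340,160:480],(800,600)))
E
```

```text
t 18.2 [0.5965 0.2236 0.0606] [ 3.1413e+00 -2.0000e-04  1.5897e+00] 0.027281989003832906 [ 0.8  0.2 -2.3] [-0.05  0.06  0.03]
doser mm 5.35 0.71
(array([-0.   ,  0.007, -0.194]), array([ 0.0001, -0.    ,  0.0002]))
sadF 1823 X [60.7 72.6 84.5] Y [-22.2  18.9  23.9] Z [ 86.7 107.6 111.7]
deck 39921 X [  5.7  86.6 126.3] Y [-46.5 -10.   65.3] Z [68.3 69.8 71.4]
barrel 3473 X [20.2 27.6 34.8] Y [-12.7   0.8  14. ] Z [120.6 129.7 132.4]
barrel 3781 X [35.2 42.6 49.8] Y [-12.7   0.8  13.9] Z [120.6 129.7 132.3]
barrel 4132 X [50.2 57.7 64.9] Y [-12.7   0.5  13.9] Z [120.9 129.8 132.4]
barrel 4533 X [65.2 72.8 79.8] Y [-12.9   0.5  14.1] Z [120.8 129.8 132.6]
```

>>> move_arm(motion=[[0,0.006,0.01,0,0,0],[0,0.006,0.025,0,0,0],[0,0.006,0.04,0,0,0],[0,0.006,0.04,0,0,0],[0,0.006,0.04,0,0,0]])

```text
time: 18.88
tool_pos: [0.5969, 0.2236, 0.0565]
tool_rot: [3.142, -0.0, 1.59]
contact_force: [0.2, -0.3, -1.2]
opening: 0.027
grip_force: 25.0
```

>>> move_arm(motion=[[0,0,0.01,0,0,0],[0,0,0.015,0,0,0],[0,0,0.015,0,0,0]])

```text
time: 19.25
tool_pos: [0.5969, 0.2236, 0.0552]
tool_rot: [3.141, -0.0, 1.59]
contact_force: [-1.0, -0.9, 0.5]
opening: 0.0271
grip_force: 25.0
```

>>> move_arm(motion=[[0,0,0.005,0,0,0],[0,0,0.005,0,0,0],[0,0,0.005,0,0,0]])

```text
time: 19.62
tool_pos: [0.597, 0.2236, 0.055]
tool_rot: [3.141, -0.0, 1.59]
contact_force: [-2.9, 0.1, 5.5]
opening: 0.0271
grip_force: 25.0
```

>>> move_arm(motion=[[0,0,-0.002,0,0,0],[0.01,0,-0.002,0,0,0],[0.02,0,-0.002,0,0,0],[0.03,0,-0.002,0,0,0],[0.03,0,-0.002,0,0,0]], newtons=10)

```text
time: 20.25
tool_pos: [0.5966, 0.2249, 0.0548]
tool_rot: [-3.141, 0.002, 1.589]
contact_force: [-3.0, -6.7, 6.1]
opening: 0.0276
grip_force: 10.0
```

```bash
python3 look.py w12 | head -4; python3 - <<'E'
from h import *
d=load('w12');print(d['T'][:3,3])
E
```

```text
t 20.25 [0.5966 0.2249 0.0548] [-3.1406e+00  2.4000e-03  1.5895e+00] 0.027629683056775597 [-3.  -6.7  6.1] [-1.14  0.68 -0.04]
doser mm 6.62 0.54
(array([-0.014,  0.005, -0.252]), array([-0.0003,  0.0008,  0.0002]))
sadF 2099 X [60.6 72.5 84.5] Y [-22.3  18.3  23.9] Z [ 86.9 107.4 112. ]
[0.59555612 0.29347433 0.24962591]
```

>>> move_arm(motion=[[0,-0.003,-0.006,0,0,0],[0,-0.003,-0.006,0,0,0],[0,-0.003,-0.006,0,0,0]])

```text
time: 20.68
tool_pos: [0.5966, 0.2266, 0.055]
tool_rot: [-3.141, -0.0, 1.59]
contact_force: [-1.6, -1.0, -0.2]
opening: 0.0275
grip_force: 10.0
```

>>> move_arm(motion=[[0.005,0,0,0,0,0],[0.01,0,0,0,0,0],[0.01,0,0,0,0,0]])

```text
time: 21.05
tool_pos: [0.5965, 0.2279, 0.0552]
tool_rot: [-3.142, -0.0, 1.59]
contact_force: [-0.3, 0.1, -1.6]
opening: 0.0278
grip_force: 10.0
```

>>> move_arm(motion=[[0.005,0,0,0,0,0],[0.01,0,0,0,0,0],[0.01,0,0,0,0,0]])

```text
time: 21.42
tool_pos: [0.5965, 0.2287, 0.0553]
tool_rot: [3.142, -0.0, 1.59]
contact_force: [-1.4, -0.4, -2.1]
opening: 0.0276
grip_force: 10.0
```

>>> move_arm(motion=[[0.005,0,0,0,0,0],[0.01,0,0,0,0,0],[0.01,0,0,0,0,0]])

```text
time: 21.8
tool_pos: [0.5965, 0.2296, 0.0554]
tool_rot: [3.141, -0.0, 1.59]
contact_force: [0.5, 0.2, -2.1]
opening: 0.0281
grip_force: 10.0
```

>>> move_arm(motion=[[0.005,0,0,0,0,0],[0.005,0,0,0,0,0]])

```text
time: 22.05
tool_pos: [0.5965, 0.2301, 0.0553]
tool_rot: [3.142, -0.0, 1.59]
contact_force: [-0.5, -0.4, -1.6]
opening: 0.0278
grip_force: 10.0
```

>>> move_arm(motion=[[0.005,0,0,0,0,0],[0.008,0,0,0,0,0],[0.008,0,0,0,0,0]])

```text
time: 22.42
tool_pos: [0.5965, 0.2305, 0.0552]
tool_rot: [-3.141, 0.0, 1.59]
contact_force: [0.4, -3.2, -1.6]
opening: 0.0276
grip_force: 10.0
```

>>> move_arm(motion=[[0.005,0,0,0,0,0],[0.005,0,0,0,0,0]])

```text
time: 22.68
tool_pos: [0.5965, 0.2305, 0.0552]
tool_rot: [-3.141, 0.001, 1.59]
contact_force: [0.4, -4.6, -1.0]
opening: 0.0273
grip_force: 10.0
```

>>> move_arm(motion=[[0.002,0,0.002,0,0,0],[0.002,0,0.003,0,0,0],[0.002,0,0.003,0,0,0]])

```text
time: 23.05
tool_pos: [0.5965, 0.2305, 0.0552]
tool_rot: [-3.141, 0.001, 1.589]
contact_force: [-0.1, -6.1, -0.1]
opening: 0.0276
grip_force: 10.0
```

>>> move_arm(motion=[[0,0,0,0,0,0],[0,0,0,0,0,0],[0,0,0,0,0,0],[0,0,0,0,0,0],[0,0,-0.15,0,0,0],[0,0,-0.4,0,0,0],[0,0,-0.7,0,0,0],[0,0,-1,0,0,0],[0,0,-1,0,0,0]], fingers=0.1)

```text
time: 24.18
tool_pos: [0.5982, 0.2321, 0.159]
tool_rot: [3.135, -0.002, 1.59]
contact_force: [-0.2, -1.0, 0.3]
opening: 0.0504
grip_force: 0.0
```

```bash
python3 - <<'E'
from cell import robot
from h import *
s=robot.observe();print(s['tool_pos'],s['opening'],s['time'],to(s,[.5537,.2904,.230],3.033))
e=robot.read_camera('scene');e['T']=e['extrinsics'];save(e,'s2')
d=robot.read_camera('wrist');d['T']=T_tool(s)@d['hand_eye'];save(d,'w13')
a=cv2.resize(e['image'][250:360,375:515,::-1],(700,550),interpolation=cv2.INTER_CUBIC)
cv2.imwrite('pics/s2c.png',cv2.convertScaleAbs(a,alpha=1.5))
a=1.5888;O=np.array([.5973,.2183]);ux=np.array([np.cos(a),np.sin(a)]);uy=np.array([-ux[1],ux[0]])
for n,dd in(('w',d),('s',e)):
    P=cloud(dd);ok=dd['range_z']>0;D=P[...,:2]-O;X=D@ux*1000;Y=D@uy*1000;Z=P[...,2]*1000
    for lo in range(-60,100,10):
        m=ok&(X>lo)&(X<lo+10)&(abs(Y)<16)&(Z>113)&(Z<137)
        if m.sum()>5: print(n,lo,m.sum(),np.percentile(Z[m],95).round(1),np.percentile(Y[m],[2,98]).round(1))
E
```

```text
[0.59824016 0.23208733 0.15895671] 0.050388389751926055 24.175 (array([ 0.593, -0.429, -0.712]), array([ 0.0022,  0.0011, -0.4594]))
w -60 60 119.2 [-5.3  3.6]
w -30 455 128.0 [-14.4  15.8]
w -20 702 128.2 [-14.2  12. ]
w -10 723 128.2 [-14.1  12.3]
w 0 752 128.3 [-14.   12.2]
w 10 772 128.2 [-13.8  12.5]
w 20 803 128.4 [-14.2  12. ]
w 30 828 128.3 [-14.1  12.1]
w 40 855 128.3 [-14.   12.2]
w 50 881 128.5 [-14.1  12.2]
w 60 905 128.6 [-13.7  12.1]
w 70 934 128.6 [-14.2  11.9]
w 80 902 128.9 [-14.5  12.3]
w 90 366 120.7 [-6.9  5.2]
s -60 14 120.9 [-4.3  5.8]
s -50 15 119.9 [-4.9  5.5]
s -40 51 134.8 [-15.8  15. ]
s -30 45 128.6 [-14.5  10.7]
s -20 48 128.2 [-13.2   9.4]
s -10 46 128.4 [-13.2   9.5]
s 0 48 128.9 [-13.9  10.6]
s 10 37 128.6 [-13.7   5.5]
s 20 44 128.4 [-13.8   5.5]
s 30 41 128.5 [-13.9   4.1]
s 40 44 128.4 [-13.1   5.7]
s 50 42 128.1 [-12.8   5.3]
s 60 39 128.2 [-13.8   4.7]
s 70 41 128.0 [-13.3   5.1]
s 80 32 127.6 [-12.1   4.7]
s 90 16 120.6 [-6.2  6.3]
```

View pics/s2c.png

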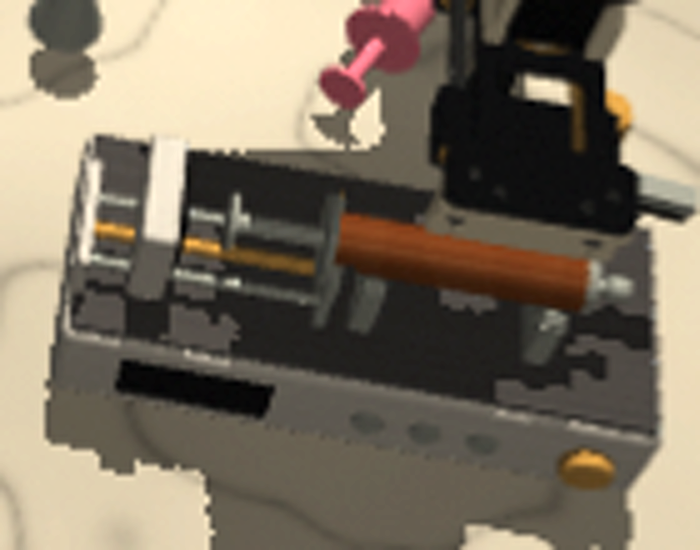

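>>> move_arm(motion=[[0,0,-0.4,0,0,0],[0,0,-0.72,0,0,-0.03],[0.2,-0.15,-0.72,0,0,-0.08],[0.4,-0.3,-0.72,0,0,-0.14],[0.59,-0.43,-0.72,0,0,-0.2],[0.59,-0.43,-0.72,0,0,-0.26],[0.59,-0.43,-0.72,0,0,-0.32],[0.59,-0.43,-0.72,0,0,-0.38],[0.59,-0.43,-0.72,0,0,-0.44],[0.59,-0.43,-0.72,0,0,-0.46],[0.59,-0.43,-0.72,0,0,-0.46]])

```text
time: 25.65
tool_pos: [0.5518, 0.2895, 0.2257]
tool_rot: [-3.141, -0.002, 3.034]
contact_force: [0.1, -0.5, -0.5]
opening: 0.0506
grip_force: 0.0
```

```bash
python3 - <<'E'
from cell import robot
from h import *
s=robot.observe();print(s['tool_pos'],s['tool_rot'],s['opening'],s['contact_force'],s['time'])
d=robot.read_camera('wrist');d['T']=T_tool(s)@d['hand_eye'];save(d,'w14')
P=cloud(d);ok=d['range_z']>0
def sel(lo,hi): return P[ok&((P>=lo)&(P<=hi)).all(-1)]
k=sel([.52,.25,.188],[.59,.33,.203]);print('knobtop',len(k),k.mean(0),cv2.minEnclosingCircle(k[:,:2].astype(np.float32)))
k=sel([.53,.310,.143],[.58,.37,.155]);print('bar',len(k),cv2.minAreaRect(k[:,:2].astype(np.float32)) if len(k) else 0)
print(to(s,[.5537,.2904,.1305],3.033))
E
```

```text
[0.55184328 0.28953683 0.22566443] [-3.14055285e+00 -2.22364649e-03  3.03408513e+00] 0.05059109857208192 [ 0.11724505 -0.53316489 -0.45786691] 25.65
knobtop 1459 [0.55202672 0.29034617 0.19499991] ((0.5533480644226074, 0.29037606716156006), 0.013048709370195866)
bar 1011 ((0.5574607849121094, 0.32790708541870117), (0.03691268339753151, 0.012768911197781563), 83.89717102050781)
(array([-0.02 ,  0.012,  0.952]), array([-0.0003, -0.0007,  0.0003]))
```

>>> move_arm(motion=[[-0.015,0.01,0.3,0,0,0],[-0.015,0.01,0.6,0,0,0],[-0.015,0.01,0.85,0,0,0],[-0.015,0.01,0.95,0,0,0],[-0.015,0.01,0.95,0,0,0],[-0.015,0.01,0.95,0,0,0]])

```text
time: 26.45
tool_pos: [0.5546, 0.2908, 0.1332]
tool_rot: [3.141, 0.002, 3.035]
contact_force: [0.1, -0.1, 0.6]
opening: 0.0508
grip_force: 0.0
```

>>> move_arm(motion=[[0,0,0,0,0,0],[0,0,0,0,0,0],[0,0,0,0,0,0],[0,0,0,0,0,0],[0,0,0,0,0,0]], fingers=-0.7, newtons=40)

```text
time: 27.08
tool_pos: [0.554, 0.2905, 0.1323]
tool_rot: [3.142, 0.0, 3.035]
contact_force: [-0.8, -0.2, 2.1]
opening: 0.023
grip_force: 40.0
```

>>> move_arm(motion=[[0,0,-0.03,0,0,0],[0,0,-0.065,0,0,0],[0,0,-0.065,0,0,0],[0,0,-0.065,0,0,0]])

```text
time: 27.58
tool_pos: [0.5538, 0.2904, 0.1379]
tool_rot: [-3.141, -0.001, 3.035]
contact_force: [2.0, 0.2, -10.1]
opening: 0.0232
grip_force: 40.0
```

>>> move_arm(motion=[[0,0,0,0,0,0.03],[0,0,0,0,0,0.08],[0,0,0,0,0,0.13],[0,0,0,0,0,0.18],[0,0,0,0,0,0.23],[0,0,0,0,0,0.28],[0,0,0,0,0,0.33],[0,0,0,0,0,0.38],[0,0,0,0,0,0.42],[0,0,0,0,0,0.44],[0,0,0,0,0,0.44]])

```text
time: 28.95
tool_pos: [0.5534, 0.29, 0.138]
tool_rot: [-3.14, 0.001, 1.653]
contact_force: [0.7, -2.0, -10.4]
opening: 0.023
grip_force: 40.0
```

```bash
cat > bar.py <<'E'
from cell import robot
from h import *
import sys
s=robot.observe();print(s['tool_pos'],s['tool_rot'],s['contact_force'],s['torque'],s['time'])
d=robot.read_camera('wrist');d['T']=T_tool(s)@d['hand_eye'];save(d,sys.argv[1])
e=robot.read_camera('scene');e['T']=e['extrinsics'];e['image'];f=robot.read_camera('side');f['T']=f['extrinsics']
for n,dd in(('w',d),('scene',e),('side',f)):
    P=cloud(dd);ok=dd['range_z']>0
    zt=s['tool_pos'][2]+.0527-.037 -.0 if 0 else float(sys.argv[2])
    k=P[ok&(P[...,0]>.577)&(P[...,0]<.615)&(P[...,1]>.265)&(P[...,1]<.32)&(abs(P[...,2]-zt)<.005)]
    if len(k)>8:
        p=np.polyfit(k[:,0],k[:,1],1);r=cv2.minAreaRect(k[:,:2].astype(np.float32));print(n,len(k),'slope',p[0],r,k[:,2].mean())
E
python3 bar.py w15 .155
```

```text
[0.55337409 0.29003608 0.13800949] [-3.13985591e+00  8.75338396e-04  1.65303407e+00] [  0.7117884   -2.01155946 -10.35708342] [-0.39096763 -0.16880684  0.01004825] 28.95
w 809 slope 0.10408066034182087 ((0.5930508971214294, 0.29641538858413696), (0.03240049257874489, 0.007289783097803593), 5.953344821929932) 0.15296227640475055
scene 71 slope 0.0730931096150228 ((0.5937292575836182, 0.2914441227912903), (0.03420696780085564, 0.012708510272204876), 4.163477420806885) 0.15434331502969245
side 25 slope 0.22147182768483176 ((0.5943059921264648, 0.2911507785320282), (0.03625425323843956, 0.016423504799604416), 16.82994842529297) 0.152777553261085
```

>>> move_arm(motion=[[0,0,0,0,0,0.01],[0,0,0,0,0,0.019],[0,0,0,0,0,0.019],[0,0,0,0,0,0.019]])

```text
time: 29.6
tool_pos: [0.5536, 0.2903, 0.1384]
tool_rot: [-3.141, 0.0, 1.593]
contact_force: [-1.8, -4.5, -10.6]
opening: 0.0233
grip_force: 40.0
```

```bash
python3 bar.py w16 .154
```

```text
[0.55358612 0.29027844 0.13837098] [-3.14066028e+00  4.75279699e-04  1.59301571e+00] [ -1.8191293   -4.46610275 -10.64038481] [-0.81399232  0.38029416 -0.09950919] 29.6
w 854 slope 0.04175410054192985 ((0.5934352278709412, 0.2940126955509186), (0.03272521495819092, 0.007198071572929621), 1.1687153577804565) 0.1529955219516777
scene 74 slope 0.006569689527460411 ((0.5940300822257996, 0.2891065776348114), (0.011906307190656662, 0.03258639574050903), 87.83635711669922) 0.1546845350254477
side 28 slope 0.06593393563523828 ((0.5948269367218018, 0.2899284064769745), (0.016809383407235146, 0.031550925225019455), 87.29084014892578) 0.15224373182974096
```

>>> move_arm(motion=[[-0.003,0,0.02,0,0,0],[-0.003,0,0.04,0,0,0],[-0.003,0,0.06,0,0,0],[-0.003,0,0.08,0,0,0],[-0.003,0,0.08,0,0,0],[-0.003,0,0.08,0,0,0]])

```text
time: 30.5
tool_pos: [0.5537, 0.2903, 0.1305]
tool_rot: [-3.141, 0.0, 1.593]
contact_force: [-3.5, -4.6, -8.7]
opening: 0.0232
grip_force: 40.0
```

>>> move_arm(motion=[[0,0,0.015,0,0,0],[0,0,0.03,0,0,0],[0,0,0.045,0,0,0],[0,0,0.055,0,0,0],[0,0,0.055,0,0,0],[0,0,0.055,0,0,0]])

```text
time: 31.25
tool_pos: [0.5537, 0.2903, 0.1252]
tool_rot: [-3.141, -0.0, 1.593]
contact_force: [-4.5, -4.3, -7.1]
opening: 0.0233
grip_force: 40.0
```

Lift is now about 13 mm. I'll ease it down in small steps until the spring load passes to the barrel.

>>> move_arm(motion=[[0,0,0.005,0,0,0],[0,0,0.01,0,0,0],[0,0,0.015,0,0,0],[0,0,0.015,0,0,0],[0,0,0.015,0,0,0]])

```text
time: 31.88
tool_pos: [0.5537, 0.2903, 0.1238]
tool_rot: [-3.141, -0.0, 1.593]
contact_force: [-4.2, -4.0, -8.3]
opening: 0.0232
grip_force: 40.0
```

>>> move_arm(motion=[[0,0,0.004,0,0,0],[0,0,0.008,0,0,0],[0,0,0.008,0,0,0]])

```text
time: 32.25
tool_pos: [0.5537, 0.2903, 0.123]
tool_rot: [-3.141, -0.0, 1.593]
contact_force: [-3.8, -3.5, -7.8]
opening: 0.0235
grip_force: 40.0
```

>>> move_arm(motion=[[0,0,0.004,0,0,0],[0,0,0.007,0,0,0],[0,0,0.007,0,0,0]])

```text
time: 32.62
tool_pos: [0.5538, 0.2903, 0.1224]
tool_rot: [-3.141, -0.0, 1.593]
contact_force: [-4.0, -4.6, -7.3]
opening: 0.023
grip_force: 40.0
```

>>> move_arm(motion=[[0,0,0.004,0,0,0],[0,0,0.004,0,0,0]])

```text
time: 32.88
tool_pos: [0.5538, 0.2903, 0.1223]
tool_rot: [3.142, -0.0, 1.593]
contact_force: [-4.9, -4.5, -5.3]
opening: 0.0231
grip_force: 40.0
```

>>> move_arm(motion=[[0,0,0.004,0,0,0],[0,0,0.005,0,0,0],[0,0,0.005,0,0,0]])

```text
time: 33.25
tool_pos: [0.5538, 0.2904, 0.1222]
tool_rot: [3.141, -0.0, 1.593]
contact_force: [-4.8, -5.7, -3.0]
opening: 0.0229
grip_force: 40.0
```

>>> move_arm(motion=[[0,0,0.003,0,0,0],[0,0,0.003,0,0,0],[0,0,0.003,0,0,0]])

```text
time: 33.62
tool_pos: [0.5538, 0.2904, 0.1222]
tool_rot: [3.141, -0.0, 1.593]
contact_force: [-5.8, -5.7, -2.7]
opening: 0.0231
grip_force: 40.0
```

>>> move_arm(motion=[[-0.004,-0.004,0.002,0,0,0],[-0.004,-0.004,0.002,0,0,0],[-0.004,-0.004,0.002,0,0,0]])

```text
time: 34.0
tool_pos: [0.5538, 0.2903, 0.1222]
tool_rot: [3.14, -0.001, 1.593]
contact_force: [-5.6, -3.7, -2.4]
opening: 0.0231
grip_force: 40.0
```

>>> move_arm(motion=[[0,0,0,0,0,0],[0,0,0,0,0,0],[0,0,0,0,0,0],[0,0,-0.15,0,0,0],[0,0,-0.5,0,0,0],[0,0,-1,0,0,0],[0,0,-1,0,0,0],[0,0,-1,0,0,0]], fingers=0.1)

```text
time: 35.0
tool_pos: [0.5535, 0.2899, 0.221]
tool_rot: [3.141, -0.0, 1.593]
contact_force: [0.4, -0.2, -0.2]
opening: 0.0503
grip_force: 0.0
```

```bash
python3 bar.py w17 .138; python3 - <<'E'
from h import *
d=load('w17');P=cloud(d);ok=d['range_z']>0
k=P[ok&(P[...,0]>.53)&(P[...,0]<.58)&(P[...,1]>.265)&(P[...,1]<.315)&(P[...,2]>.165)&(P[...,2]<.21)];print('knob top',np.median(k[:,2]))
cv2.imwrite('pics/w17c.png',cv2.resize(d['image'][60:360,140:540,::-1],(800,600)))
E
```

```text
[0.55352469 0.289895   0.22104846] [ 3.14089007e+00 -3.42515289e-04  1.59288160e+00] [ 0.40649693 -0.17448952 -0.16409226] [-0.06341737  0.03428944 -0.01636004] 35.0
w 852 slope 0.020609201449072995 ((0.5934173464775085, 0.2917812466621399), (0.03287802264094353, 0.012157270684838295), 1.3266462087631226) 0.1372870316531808
scene 71 slope -0.0054734344027046805 ((0.5940773487091064, 0.2894621193408966), (0.03218603506684303, 0.012784150429069996), 0.9443758130073547) 0.1378238526482847
side 27 slope 0.05519052230529979 ((0.5956752896308899, 0.2908119559288025), (0.03144075721502304, 0.017405755817890167), 8.004143714904785) 0.1362563603834746
knob top 0.18504251083995915
```

View pics/w17c.png

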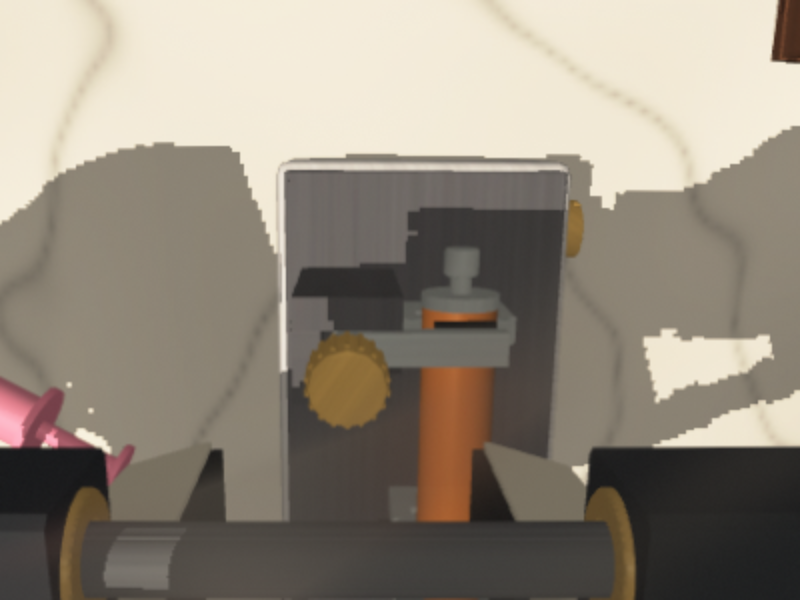

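```bash
python3 - <<'E'
from h import *
from cell import robot
a=1.5888;O=np.array([.5973,.2183]);ux=np.array([np.cos(a),np.sin(a)]);uy=np.array([-ux[1],ux[0]])
for n in('w13','w17'):
    d=load(n);P=cloud(d);D=P[...,:2]-O;X=D@ux*1000;Y=D@uy*1000;Z=P[...,2]*1000
    m=(d['range_z']>0)&(abs(Y)<8)&(Z>123)&(Z<131)&(X>80)&(X<100);print(n,np.percentile(X[m],[50,98,99.5]).round(2))
print(robot.hand_in())
E
```

```text
w13 [84.28 88.85 88.87]
w17 [84.3  88.66 89.12]
the job is handed in; nothing more can be done
None
```

The full barrel is loaded in the doser, felt against the stop at about 6 N, the clamp bar is back in its slot holding it and let go, and the job is handed in at about 35 s; the verdict isn't shown to me.

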